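# Lower the glazed dust cover over freshly varnished cups

### The job

Close the dust case over the freshly varnished cups: tip its glazed cover forward with a fingertip, catch it on a finger as it starts to fall, and let it down softly on that finger until it lies fully shut, with no slam. Then push the brass turn button round until it lies square across the cover's edge. Grip nothing: the cover and the button are only pushed and supported, never pinched or forced; do not touch the cups, and leave the other things on the bench where they are.

Things in the scene. Friction and masses are not known exactly. Their poses are not given: they have to be found in the camera images.
- case: open wooden box for keeping freshly varnished cups free of dust, fixed to the bench: 136 mm deep (x), 180 mm wide (y), walls 8 mm, rim 70 mm above its underside, four compartments with a cup in each. Origin: centre of the underside, on the bench. Its -x side is the front, its +x side the hinge side; it stands turned up to 0.3 rad about the vertical
- cover (a joint): angle of the hinged cover (rad): 0 = shut on the rim, 1.57 = upright, more = leaning back from the front (stop at 1.9). A friction stay holds it still between about 1.4 and 1.74 rad; farther forward it falls by its own weight, slowly at first, shut within about two seconds; let fall, it slams
- cover_hinge (a point): middle of the cover's hinge axis, along the case's y, 70 mm above the bench, 72 mm behind the case's centre. The cover is a wooden frame with a clear pane, 184 mm wide, 12 mm thick, 0.2 to 0.3 kg; its underside lies in a plane through this axis, its free (lip) edge is 158 mm from the axis
- cover_lip (a point): middle of the cover's free edge, at its underside (the lower edge of the lip when shut). Shut, the cover overhangs the case's front wall by 18 mm as a lip, free underneath, and its top is 82 mm above the bench
- turn_button (a joint): angle of the brass turn button on the cleat at the case's right-hand (-y) side (rad): 0 = parked, knobbed end pointing to the front, beside the cover; 1.57 = turned in, knobbed end pointing to the case's +y, over the cover's edge (stop at 1.6). It turns in clockwise seen from above, with light friction (0.5 N at the knob), and stays where it is left
- button_pivot (a point): pivot of the turn button, at the height of the shut cover's top (82 mm), 13.5 mm outside the case's right-hand wall (the cover, when shut, ends 11.5 mm from the pivot)
- button_knob (a point): middle of the small upright brass knob on the turn button, 33 mm from the pivot: knob about 8 to 12 mm thick, 17 mm high, standing on a flat bar 13 mm wide whose top is 6 mm above the shut cover's top; the knob's top is 23 mm above the cover's top
- cup_a: freshly varnished turned wooden cup, 52 mm across, 46 mm high, loose in its compartment of the case; origin under its centre. Not to be touched
- cup_b: freshly varnished turned wooden cup, 52 mm across, 50 mm high, loose in its compartment of the case; origin under its centre. Not to be touched
- cup_c: freshly varnished turned wooden cup, 52 mm across, 46 mm high, loose in its compartment of the case; origin under its centre. Not to be touched
- cup_d: freshly varnished turned wooden cup, 52 mm across, 50 mm high, loose in its compartment of the case; origin under its centre. Not to be touched
- sanding_block: cork sanding block in paper, 112 x 123 x 35 mm, lying to the right of the case; origin under its centre. A bystander
- bench_brush: wire brush with grey handle, 61 x 155 x 91 mm, lying to the left of the case; origin under its centre. A bystander
- glue_bottle: wood-glue bottle with nozzle, 55 x 60 x 204 mm, standing; origin under its centre. A bystander
- screw_jar: screw-top jar, 72 mm across, 102 mm high, standing; origin under its centre. A bystander
- try_square: try square, 122 x 186 x 16 mm, lying; origin under its centre. A bystander
- awl: awl with wooden handle, 31 x 226 x 31 mm, lying; origin under its centre. A bystander
- pencil: pencil, 142 mm long, 7 mm thick, lying; origin under its centre. A bystander

How it is judged (in metres and radians):
On the way, in this order (a step that is already met when the one before it is completed fails the run):
1. the cover has come forward past upright and rests on a finger, part-way down (value of joint cover between 0.3 and 1 rad and contact force between the fingers and cover above 0.15 N and value of joint turn_button below 1 rad), for 0.2 s.
2. the cover lies shut on the rim, the turn button not yet over it (value of joint cover below 0.03 rad and value of joint turn_button below 1 rad), for 0.2 s.
3. the turn button lies across the cover's edge (value of joint turn_button above 1.35 rad and value of joint cover below 0.03 rad), for 0.2 s.
At the end, for the whole second after the job is handed in: the cover is shut (under 0.03 rad), the turn button lies across its edge (over 1.35 rad), the cups stand where they stood (within 8 mm, upright) and the other things have not moved 15 mm (all of step 3 and distance of each of cup_a, cup_b, cup_c, cup_d from where it was at the start of the episode below 0.008 m and angle between each of cup_a, cup_b, cup_c, cup_d's own z axis and vertical below 0.1 rad and distance of each of sanding_block, bench_brush, glue_bottle, screw_jar, try_square, awl, pencil from where it was at the start of the episode below 0.015 m); the robot touches nothing.
It fails at once if the cover comes down on the rim faster than 0.6 rad/s (about 0.1 m/s at its lip) in the last 0.2 rad (value of joint cover below 0.2 rad and velocity of joint cover below -0.6 rad/s).
It fails at once if the cover is pinched or forced (more than 20 N between fingers and cover) (contact force between the fingers and cover above 20 N).
It fails at once if the turn button is pinched or forced (more than 15 N) (contact force between the fingers and turn_button above 15 N).
It fails at once if a cup is touched or knocked (distance of any of cup_a, cup_b, cup_c, cup_d from where it was at the start of the episode above 0.008 m or contact force between the fingers and cup_a above 0.5 N or contact force between the fingers and cup_b above 0.5 N or contact force between the fingers and cup_c above 0.5 N or contact force between the fingers and cup_d above 0.5 N).
It fails at once if another thing on the bench is pushed away, lifted or carried (distance of any of sanding_block, bench_brush, glue_bottle, screw_jar, try_square, awl, pencil from where it was at the start of the episode above 0.015 m).
It also fails if it takes over 61 s, if anything falls off the work surface, if the arm or the gripper's body presses on something with over 40 N, if the wrist force passes 120 N, or if a joint passes its speed limit or range.

### The arm

A 6-joint arm with a two-finger parallel gripper is mounted at the origin on a cart in front of the work surface, level with it; the furniture and walls round the work are solid. World frame = base frame: x ahead of the robot, y to its left, z up, the work surface at z = 0. Lengths are in mm, angles in rad, forces in N, time in s.
With the tool pointing down it reaches from about 200 to 875 mm from the base axis. Payload 3.4 kg.
Tool frame: the origin (TCP) lies at the very end of the fingers, on their centre line; the grasp point (between the pads) lies 19 mm behind it; z points along the fingers, y is the line along which they close (so a half turn about z gives the same grasp; the last joint's range is limited). The gripper opens to 94 mm and grips with 3 to 60 N. Pads are 16 mm wide; open, the fingers measure 119 mm over their backs; the gripper's body (75 mm by 177 mm) begins 78 mm behind the grasp point.
Start: joints at [-1.318, 0.276, 1.505, -0, 1.361, -0.121], TCP at [209.966, -535.331, 205.493] pointing down, gripper open.
Joint ranges: [-2.89, 2.89], [-0.75, 2.08], [0.22, 2.7], [-1.18, 4.32], [0.11, 2.71], [-2.7, 2.7]. Speed limits (rad/s): [2.57, 2.57, 3.14, 3.14, 3.14, 3.14].

### API

Orientations are given as a unit quaternion [w, x, y, z].
In Python, from bench import goto, servo_line, movej, set_gripper, wait, ik, get_obs, grab_frame, camera_params, PlanningError, hand_in gives the robot as it stands. The module is installed in compiled form; this text tells all that it offers. Calls block until the motion is done:
- goto(position, orientation): joint-space move of the TCP to a pose.
- servo_line(position, max_speed=150, attitude=None): straight line of the TCP; attitude=None keeps the orientation; max_speed is the mean speed in mm/s.
- movej(angles): joint-space move.
- set_gripper(opening, f_grip=None): opening from 0.0 (shut) to 1.0 (fully open); f_grip is the grip in N (None keeps the last); returns when the fingers have stopped.
- wait(seconds).
- ik(position, orientation): joint angles nearest the present ones, or None.
- get_obs(): the state.
- grab_frame(name): name is "scene" or "top"; returns the picture (400x640x3 uint8, red, green, blue); there is no depth.
- camera_params(name): a dict with "fx", "fy", "cx", "cy" (pixels), "rvec" (rotation vector, rad) and "tvec" (3), from world to camera coordinates, as OpenCV has them. Camera axes: x right, y down, z forward; pixel columns grow to the right and rows downward; lengths in mm; the calibration is good to about 2 mm. A picture is of the moment at which its call begins. camera_params takes no time and is no camera call.
A pose or a line that the arm cannot do raises PlanningError and nothing moves.
- hand_in(): hands the job in; it is judged then, once.
The state is a dict: "t": time; "joints": joint angles; "joint_vel": joint speeds; "tau": joint torques, N m; "tool_pos": TCP position; "eef_rot": TCP orientation; "force": force on the tool from outside, world axes, zero at the start; "moment": the same for the moment, N m; "opening": opening from 0.0 (shut) to 1.0 (fully open); "grip_force": force on a finger pad.
Only numpy, scipy, OpenCV 4.12 (cv2) and the standard library are available. Lean on these libraries where they do the work, as an engineer would, in place of code of your own. Each camera call takes 0.05 s, during which the arm holds its last target. There are 200 camera calls.

## Working session

There is one attempt and no reset: what is moved stays moved. The work goes in short steps, each a Python script; the robot and the scene stay as the last script left them, time stands still between calls to the robot, and variables do not carry over. Pictures are saved under pics/ and viewed, at most 10 in all, crops included, and the job is handed in when it is done.

```bash
mkdir -p pics
python3 - <<'E'
from bench import *
import cv2,json
for n in("scene","top"):
    f=grab_frame(n); cv2.imwrite(f"pics/{n}0.png",cv2.resize(f[:,:,::-1],(800,500),interpolation=cv2.INTER_CUBIC)); cv2.imwrite(f"pics/{n}_raw.png",f[:,:,::-1]); print(camera_params(n))
o=get_obs();print({k:o[k] for k in("t","force","eef_rot","opening")})
E
```

```text
{'fx': 423.75730596864474, 'fy': 423.75730596864474, 'cx': 320.8285880610313, 'cy': 198.9402556592304, 'rvec': array([ 0.85622623, -2.29408835,  1.36413958]), 'tvec': array([ 413.99981426,  223.29189204, 1242.26748957])}
{'fx': 374.1304574971207, 'fy': 374.1304574971207, 'cx': 318.43099171082605, 'cy': 196.51143725196084, 'rvec': array([ 2.12674909, -2.16740821,  0.12542157]), 'tvec': array([  71.19315244,  514.84031596, 1005.76188442])}
{'t': 0.1, 'force': array([-0.87731088, -0.34243158, -0.57406687]), 'eef_rot': array([-8.06942053e-04,  9.82588505e-01,  1.85793366e-01, -6.20750717e-05]), 'opening': 1.0025687237969088}
```

View pics/scene0.png

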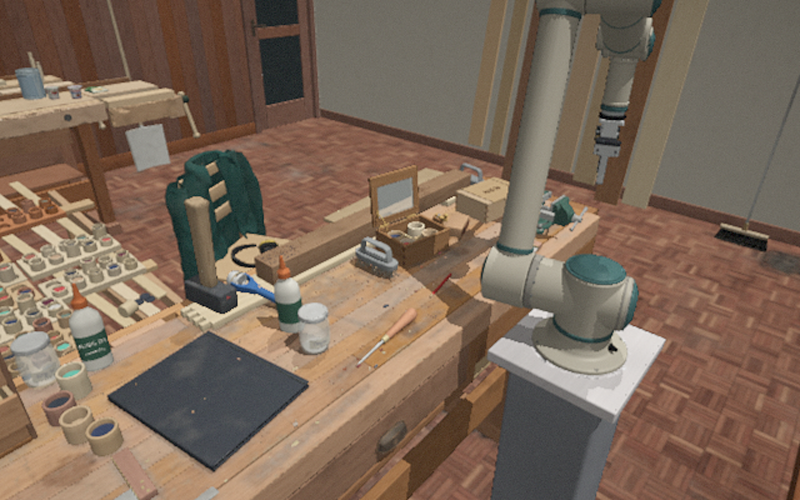

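View pics/top0.png

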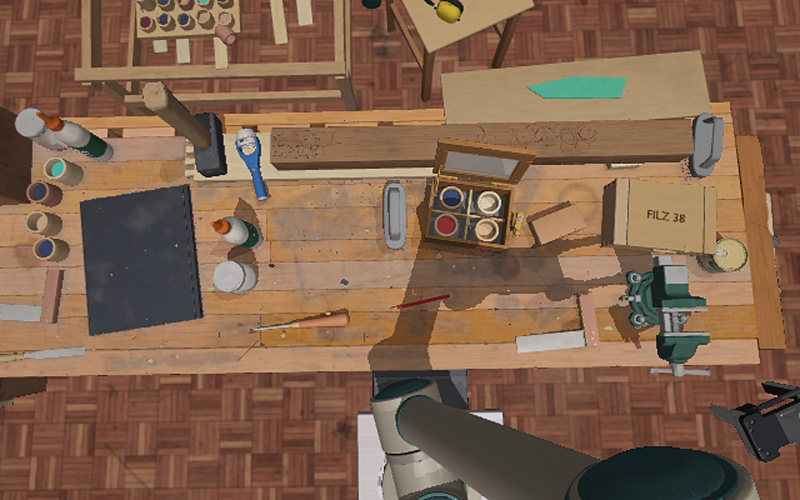

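The scene view shows the case with its cover up at about (405,215). In the top view the case is at about (470,205) and the brass button at (517,223), to its right. I'll enlarge the top view.

Run:
```python
import cv2
f=cv2.imread("pics/top_raw.png");cv2.imwrite("pics/c1.png",cv2.resize(f[106:206,330:430],(600,600),interpolation=cv2.INTER_CUBIC))
f=cv2.imread("pics/scene_raw.png");cv2.imwrite("pics/c2.png",cv2.resize(f[125:225,280:380],(600,600),interpolation=cv2.INTER_CUBIC))
```

```text
(no output)
```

View pics/c1.png

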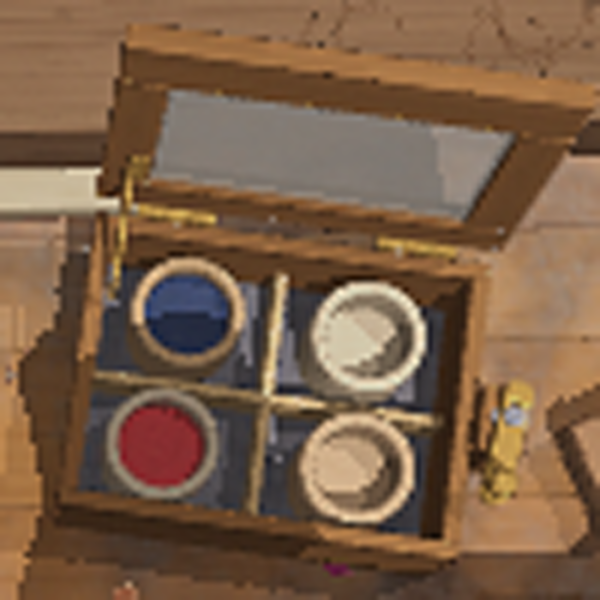

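View pics/c2.png

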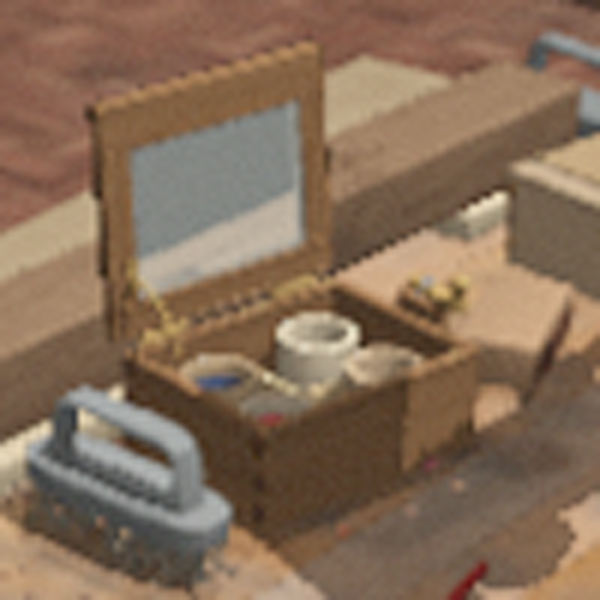

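The top crop shows the rim corners at front-left (60,500), front-right (457,553) and back-right (487,268). The lip edge runs (125,48)–(590,108), the button's pivot is at (515,415) and its knob at (500,490). The scene crop has rim corners at (258,462), (475,348) and (130,360), and lip corners at (97,113) and (320,48). Next I'll fit the pose to these points.

```bash
cat > cam.py <<'E'
import numpy as np, cv2
from scipy.optimize import least_squares
from bench import camera_params
P={n:camera_params(n) for n in("scene","top")}
def proj(n,X):
    p=P[n];K=np.array([[p['fx'],0,p['cx']],[0,p['fy'],p['cy']],[0,0,1]])
    return cv2.projectPoints(np.array(X,float).reshape(-1,1,3),p['rvec'],p['tvec'],K,None)[0].reshape(-1,2)
def w(q,p): # case->world; q=cx,cy,yaw
    c,s=np.cos(q[2]),np.sin(q[2]);p=np.array(p,float);return np.array([q[0]+c*p[0]-s*p[1],q[1]+s*p[0]+c*p[1],p[2]])
def cov(a,r,y,h=0): return [72-r*np.cos(a)+h*np.sin(a),y,70+r*np.sin(a)+h*np.cos(a)]
E
cat > fit.py <<'E'
from cam import *
top=lambda x,y:np.array([330+(x+.5)/6-.5,106+(y+.5)/6-.5]); sc=lambda x,y:np.array([280+(x+.5)/6-.5,125+(y+.5)/6-.5])
def pts(q):
    a,b=q[3],q[4]
    k=[5-33*np.cos(b),-103.5+33*np.sin(b),100]
    L=[("top",[-68,90,70],top(60,500)),("top",[-68,-90,70],top(457,553)),("top",[68,-90,70],top(487,268)),
     ("top",cov(a,158,92),top(125,48)),("top",cov(a,158,-92),top(590,108)),
     ("scene",[-68,90,70],sc(258,462)),("scene",[-68,-90,70],sc(475,348)),("scene",[68,90,70],sc(130,360)),
     ("scene",cov(a,158,92),sc(97,113)),("scene",cov(a,158,-92),sc(320,48))]
    return L
def res(q): return np.concatenate([proj(n,w(q,X))[0]-m for n,X,m in pts(q)])
s=least_squares(res,[480,-100,0,1.6,0],loss='soft_l1');q=s.x
print(q,res(q).reshape(-1,2).round(2).tolist())
# backproject pivot / knob onto z plane
def back(n,m,z): return least_squares(lambda v:proj(n,[v[0],v[1],z])[0]-m,[480,-100]).x
for nm,m,z in(("pivot",top(515,415),88),("knob",top(500,490),105),("knobend",top(520,390),88)):
    v=back("top",m,z)-q[:2];c,S=np.cos(q[2]),np.sin(q[2]);print(nm,[c*v[0]+S*v[1],-S*v[0]+c*v[1]])
np.save("q.npy",q)
E
python3 fit.py
```

```text
[ 5.82343315e+02 -9.37534611e+01 -1.55731408e-01  1.67182410e+00
  0.00000000e+00] [[-0.71, 0.65], [-0.03, 0.81], [0.36, -0.88], [-1.02, 0.06], [0.65, 0.17], [0.6, -4.75], [0.29, -0.05], [-1.82, -1.25], [-0.51, -0.84], [0.17, -0.84]]
pivot [np.float64(-4.190221255422031), np.float64(-104.91947017362507)]
knob [np.float64(-41.54483495295961), np.float64(-98.23699358774213)]
knobend [np.float64(7.264448744289179), np.float64(-105.93110844363308)]
```

The fit is good: yaw is −0.156 and the cover is at 1.67 rad. The one outlier is a misread corner in the scene view, so I'll drop it.

My plan is to straddle the lip with partly open fingers. The back finger tips the cover forward, the front finger catches it, and the tool then follows the cover down. First I'll check IK along that path and refine the button position.

```bash
sed -i '/sc(258,462)/s/("scene",\[-68,90,70\],sc(258,462)),//' fit.py; python3 fit.py
cat > plan.py <<'E'
import numpy as np
from cam import w,cov,proj
from scipy.spatial.transform import Rotation as R
q=np.load("q.npy"); f=np.array([np.cos(q[2]),np.sin(q[2]),0]); l=np.array([-f[1],f[0],0]); k=np.array([0,0,1.])
D=40.;S=12.;SG=1
def quat(y,z): 
    m=np.column_stack([np.cross(y,z),y,z]); return R.from_matrix(m).as_quat()[[3,0,1,2]]
def pitch(a): return min(0.5+a*1.07/1.4,np.pi/2)
def pose(a,s=S,down=0,sg=None):
    sg=SG if sg is None else sg
    p=pitch(a); z=np.cos(p)*f-np.sin(p)*k; n=np.sin(p)*f+np.cos(p)*k
    return w(q,cov(a,158,0))+s*z+D/2*n-down*k, quat(sg*n,z)
PX=-4.5
def bpose(th,gap,z=93,sg=1,half=8):  # tool down, finger behind knob by gap
    piv=w(q,[PX,-103.5,0]); r=-np.cos(th)*f+np.sin(th)*l; t=np.sin(th)*f+np.cos(th)*l
    p=piv+33*r-t*(5+half+gap); p[2]=z
    return p, quat(sg*r,-k)
E
python3 - <<'E'
from plan import *; from bench import ik
for sg in(1,-1):
    print(sg)
    for a in(1.67,1.4,1.1,.8,.5,.2,0):
        p,o=pose(a,sg=sg); j=ik(p,o); print(a,p.round(),None if j is None else np.round(j,2))
    for th in(0,.8,1.5):
        p,o=bpose(th,0,sg=sg); j=ik(p,o); print('b',th,p.round(),None if j is None else np.round(j,2))
px=proj("scene",[w(q,[PX,-103.5,88]),w(q,[PX-33,-103.5,100])]);print((px-[280,125])*6)
px=proj("top",[w(q,[PX,-103.5,88]),w(q,[PX-33,-103.5,105])]);print((px-[330,106])*6)
E
```

```text
[ 5.82287137e+02 -9.41074159e+01 -1.53723780e-01  1.67207063e+00
  0.00000000e+00] [[-0.54, 0.74], [0.16, 0.77], [0.44, -0.93], [-0.96, 0.13], [0.74, 0.09], [0.35, -0.11], [-1.75, -1.25], [-0.44, -0.84], [0.17, -0.87]]
pivot [np.float64(-4.3995332952440265), np.float64(-104.55246355605433)]
knob [np.float64(-41.74065579733294), np.float64(-97.7950063347969)]
knobend [np.float64(7.05308262852755), np.float64(-105.58709648332976)]
1
1.67 [ 689. -111.  215.] [-0.26  0.46  1.19  0.    1.49 -0.11]
1.4 [ 647. -104.  214.] [-0.27  0.39  1.31  0.    1.44 -0.11]
1.1 [605. -98. 204.] [-0.29  0.21  1.63  0.04  1.08 -0.15]
0.8 [568. -92. 181.] [-0.34  0.06  1.95  0.13  0.68 -0.26]
0.5 [539. -87. 149.] [-0.4   0.01  2.26  0.66  0.26 -0.84]
0.2 [522. -85. 110.] None
0 [517. -84.  82.] None
b 0 [ 527. -203.   93.] None
b 0.8 [ 532. -176.   93.] [-0.44  0.34  1.71 -0.    1.09 -2.63]
b 1.5 [ 552. -162.   93.] [-0.41  0.36  1.68 -0.    1.11 -1.89]
-1
1.67 [ 689. -111.  215.] None
1.4 [ 647. -104.  214.] None
1.1 [605. -98. 204.] None
0.8 [568. -92. 181.] None
0.5 [539. -87. 149.] [-0.4   0.01  2.26  0.66  0.26  2.3 ]
0.2 [522. -85. 110.] [-0.49  0.16  2.58  2.61  0.55  0.25]
0 [517. -84.  82.] None
b 0 [ 527. -203.   93.] [-0.49  0.35  1.7  -0.    1.1  -0.34]
b 0.8 [ 532. -176.   93.] [-0.44  0.34  1.71 -0.    1.09  0.51]
b 1.5 [ 552. -162.   93.] [-0.41  0.36  1.68 -0.    1.11  1.25]
[[421.04742532 279.84292036]
 [458.23818688 280.010273  ]]
[[510.09073276 412.4110593 ]
 [511.72661482 479.60924369]]
```

Run:
```python
import plan; from plan import *; from bench import ik
import bench
for D in(40,50,60):
  plan.D=D
  for a in(0.,.3,.6,1.):
    r=[]
    for p in np.arange(.5,1.6,.1):
        plan.pitch=lambda a_:p
        P,o=pose(a,8); j=ik(P,o); r.append((round(p,1),None if j is None else (round(j[3],1),round(j[4],2))))
    print(D,a,[x for x in r if x[1]])
```

```text
40 0.0 [(np.float64(0.9), (np.float64(1.8), np.float64(0.17))), (np.float64(1.0), (np.float64(0.7), np.float64(0.2))), (np.float64(1.1), (np.float64(0.3), np.float64(0.34))), (np.float64(1.2), (np.float64(0.1), np.float64(0.49))), (np.float64(1.3), (np.float64(0.1), np.float64(0.63))), (np.float64(1.4), (np.float64(0.0), np.float64(0.77))), (np.float64(1.5), (np.float64(0.0), np.float64(0.9)))]
40 0.3 [(np.float64(0.7), (np.float64(2.4), np.float64(0.36))), (np.float64(0.8), (np.float64(1.8), np.float64(0.2))), (np.float64(0.9), (np.float64(0.8), np.float64(0.21))), (np.float64(1.0), (np.float64(0.4), np.float64(0.34))), (np.float64(1.1), (np.float64(0.2), np.float64(0.48))), (np.float64(1.2), (np.float64(0.1), np.float64(0.62))), (np.float64(1.3), (np.float64(0.1), np.float64(0.76))), (np.float64(1.4), (np.float64(0.0), np.float64(0.89))), (np.float64(1.5), (np.float64(0.0), np.float64(1.02)))]
40 0.6 [(np.float64(0.6), (np.float64(2.4), np.float64(0.41))), (np.float64(0.7), (np.float64(1.9), np.float64(0.24))), (np.float64(0.8), (np.float64(1.0), np.float64(0.21))), (np.float64(0.9
[... 4607 characters left out ...]
, np.float64(1.02))), (np.float64(1.5), (np.float64(0.0), np.float64(1.14)))]
60 1.0 [(np.float64(0.5), (np.float64(2.5), np.float64(0.41))), (np.float64(0.6), (np.float64(2.0), np.float64(0.24))), (np.float64(0.7), (np.float64(1.1), np.float64(0.21))), (np.float64(0.8), (np.float64(0.5), np.float64(0.31))), (np.float64(0.9), (np.float64(0.3), np.float64(0.45))), (np.float64(1.0), (np.float64(0.2), np.float64(0.6))), (np.float64(1.1), (np.float64(0.1), np.float64(0.74))), (np.float64(1.2), (np.float64(0.1), np.float64(0.88))), (np.float64(1.3), (np.float64(0.0), np.float64(1.02))), (np.float64(1.4), (np.float64(0.0), np.float64(1.15))), (np.float64(1.5), (np.float64(0.0), np.float64(1.27)))]
```

The wrist cannot pitch flatter than about 1.1 rad below horizontal. The lip will therefore rest on the front finger's steep inner pad, which is stable because the cover is hinged. I'll straddle the lip first and check in a picture.

```bash
sed -i 's/^def pitch.*/def pitch(a): return min(1.1+.34*a,np.pi\/2)/' plan.py
python3 - <<'E'
import plan; from plan import *; from bench import *; import cv2
o=get_obs(); set_gripper(40/94.); print(get_obs()["opening"])
P0=w(q,[94,0,0]); o2=quat(f,-k)
p=o["tool_pos"]; servo_line([p[0],p[1],330],200)
goto([P0[0],P0[1],300],o2)
servo_line([P0[0],P0[1],214],60)
o=get_obs();print(o["t"],o["tool_pos"],o["force"],o["joints"])
a=grab_frame("scene");b=grab_frame("top");cv2.imwrite("pics/s1.png",a[:,:,::-1])
A=cv2.resize(a[75:225,280:380],(400,600),interpolation=3);B=cv2.resize(b[86:186,330:430],(400,400),interpolation=3);B=cv2.copyMakeBorder(B,0,200,0,0,0)
cv2.imwrite("pics/m1.png",np.hstack([A,B])[:,:,::-1])
E
```

```text
0.42326821997368225
5.6667 [ 675.45191785 -108.55782765  214.50679674] [-0.25231203  0.06263861 -0.35523947] [-2.60995730e-01  4.38298483e-01  1.23249288e+00  3.62363776e-05
  1.46983246e+00 -1.07264271e-01]
```

View pics/m1.png

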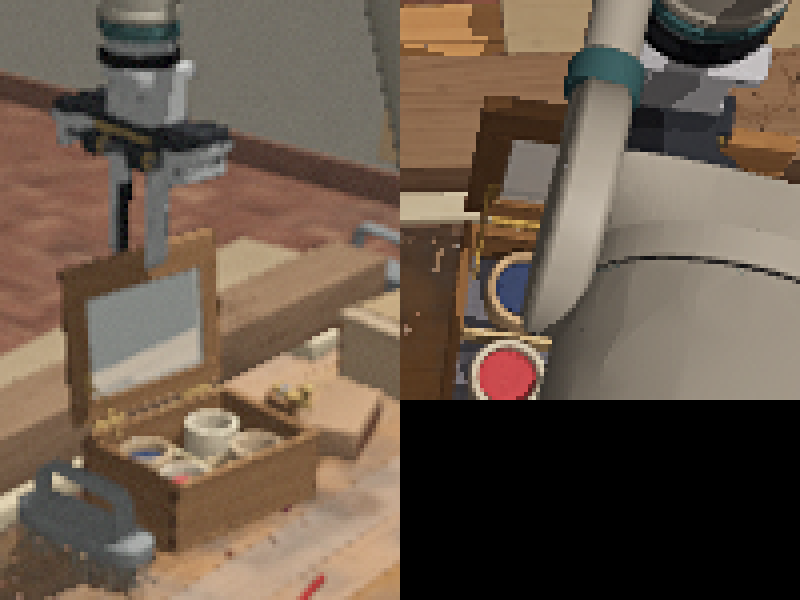

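The front finger stands in front of the cover at (155,262) and the back finger is behind the lip at (120,250), so the straddle is good. Now I'll tip and catch.

Run:
```python
import plan; from plan import *; from bench import *; import cv2
F=[]
plan.D=40.
for a in(1.5,1.35,1.25,1.18,1.11,1.05,1.0,.95,.9):
    P,o=pose(a); servo_line(P,40,o); ob=get_obs(); print(a,round(ob["t"],2),ob["tool_pos"].round(1),(ob["force"]@f).round(2),ob["force"][2].round(2))
    if a<1.2: F.append(grab_frame("scene"))
F=[F[i] for i in(0,1,3,5)]
cv2.imwrite("pics/m2.png",np.vstack([np.hstack([cv2.resize(x[75:225,250:390],(392,300),interpolation=3) for x in F[i:i+2]]) for i in(0,2)])[:,:,::-1])
cv2.imwrite("pics/f2.png",F[-1][:,:,::-1])
```

```text
1.5 6.25 [ 662.  -106.4  215.9] -1.26 -0.0
1.35 6.99 [ 639.  -102.9  212.4] 0.08 0.73
1.25 7.53 [ 624.4 -100.7  209. ] -0.33 -0.69
1.18 7.94 [614.4 -99.1 205.5] -0.86 0.01
1.11 8.41 [604.7 -97.6 201.5] 0.75 -0.7
1.05 8.83 [596.6 -96.3 197.5] -0.28 -0.72
1.0 9.22 [589.9 -95.3 193.6] -0.3 -0.6
0.95 9.62 [583.4 -94.2 189.4] -0.69 0.07
0.9 10.01 [577.5 -93.3 185.1] -1.82 0.38
```

View pics/m2.png

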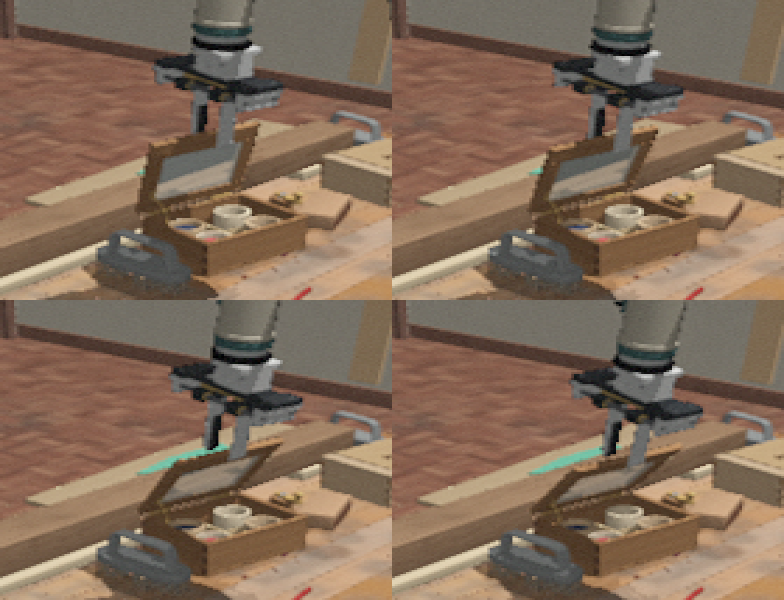

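The cover has come forward and rests on the front finger at about 0.9 rad. I'll widen the gap and lower it partway.

Run:
```python
import plan; from plan import *; from bench import *; import cv2
set_gripper(60/94.); plan.D=60.
ob=get_obs(); print(ob["t"],ob["opening"]*94)
for a in(.8,.65,.5,.35,.25):
    P,o=pose(a); servo_line(P,35,o); ob=get_obs(); print(a,round(ob["t"],2),ob["tool_pos"].round(1),(ob["force"]@f).round(2),ob["force"][2].round(2))
x=grab_frame("scene")
cv2.imwrite("pics/m3.png",cv2.resize(x[125:225,260:390],(780,600),interpolation=3)[:,:,::-1])
for a in(.25,.15,.35): print(a,(proj("scene",[w(q,cov(a,158,92)),w(q,cov(a,158,-92)),w(q,cov(a,158,-92,12))])-[260,125])*6)
```

```text
10.5833 60.10702648516928
0.8 10.96 [575.4 -92.9 177.3] -1.27 0.21
0.65 11.74 [560.4 -90.7 161.3] -2.63 -0.09
0.5 12.53 [548.  -88.7 143.1] -2.6 0.45
0.35 13.31 [538.4 -87.2 123.1] -3.43 -0.73
0.25 13.88 [533.8 -86.5 109.1] -5.02 -0.51
0.25 [[393.55859244 381.05357861]
 [615.71791139 295.05613583]
 [613.48871757 276.48790403]]
0.15 [[396.528581   406.61488579]
 [617.72935679 319.19359586]
 [616.89635157 301.03870163]]
0.35 [[388.80308937 354.97378318]
 [611.87916123 270.50912561]
 [608.27002998 251.75304412]]
```

View pics/m3.png

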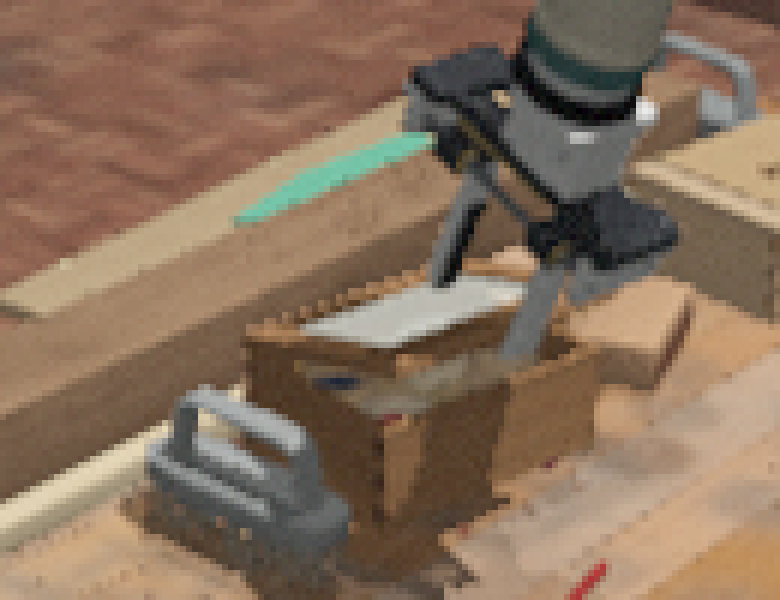

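The lip's left corner is at (395,372), which puts the cover at about 0.28 rad, supported by the front finger's pad. The horizontal load is rising through friction, so I'll let the finger draw slightly outward along its axis while it lowers.

Run:
```python
import plan; from plan import *; from bench import *; import cv2
plan.D=60.
for a,s in((.25,9),(.2,8.5),(.15,8),(.1,7.5),(.05,7),(0.01,6.5),(-.02,6)):
    P,o=pose(a,s); servo_line(P,20,o); ob=get_obs(); print(a,round(ob["t"],2),ob["tool_pos"].round(1),(ob["force"]@f).round(2),ob["force"][2].round(2))
x=grab_frame("scene")
cv2.imwrite("pics/m4.png",cv2.resize(x[125:225,260:390],(780,600),interpolation=3)[:,:,::-1])
for a in(0,.05,.1): print(a,(proj("scene",[w(q,cov(a,158,92)),w(q,cov(a,158,-92)),w(q,cov(a,158,92,12))])-[260,125])*6)
```

```text
0.25 14.23 [534.2 -86.9 113. ] -1.17 -0.45
0.2 14.73 [530.6 -86.2 105. ] -2.6 -1.62
0.15 15.23 [529.2 -85.9  98.3] -2.73 -1.41
0.1 15.73 [528.1 -85.7  91.5] -1.54 -0.73
0.05 16.23 [527.2 -85.6  84.7] -1.88 -2.24
0.01 16.66 [526.6 -85.5  79.1] -1.75 -2.29
-0.02 17.01 [526.8 -85.7  75.5] -0.53 -1.94
0 [[397.60576306 443.3150719 ]
 [617.31478772 354.00460536]
 [398.0838698  425.2987682 ]]
0.05 [[397.69603032 431.34929605]
 [617.9076813  342.63281173]
 [397.49236402 412.88527629]]
0.1 [[397.33763962 419.10404894]
 [618.04698816 331.01795801]
 [396.44828466 400.24585304]]
```

View pics/m4.png

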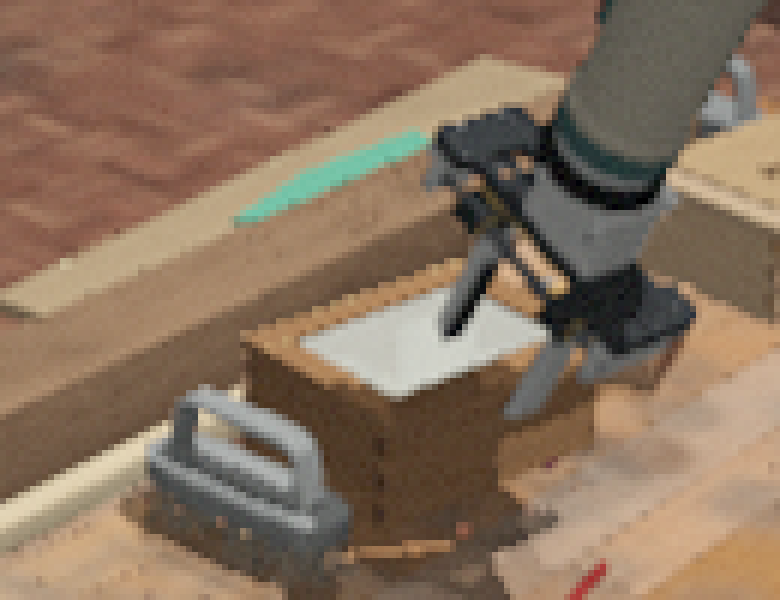

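The cover is nearly down: its top corner is at about (395,408), so at most about 0.05 rad. The back fingertip is close above the pane at (455,335), so I'll finish by sliding slowly outward rather than lower.

Run:
```python
import plan; from plan import *; from bench import *; import cv2
p=get_obs()["tool_pos"]
for d,v in((2,5),(4,5),(7,8),(12,12),(40,40)):
    servo_line(p-d*f,v); ob=get_obs(); print(d,round(ob["t"],2),(ob["force"]@f).round(2),ob["force"][2].round(2))
servo_line(p-40*f+130*k,200)
set_gripper(0.0)
P,o=bpose(0,15,z=200,sg=-1); goto(P,o); 
x=grab_frame("scene");y=grab_frame("top");print(get_obs()["t"])
A=cv2.resize(x[145:215,290:370],(400,350),interpolation=3);B=cv2.resize(y[116:216,330:430],(400,400),interpolation=3);A=cv2.copyMakeBorder(A,0,50,0,0,0)
cv2.imwrite("pics/m5.png",np.hstack([A,B])[:,:,::-1])
for a in(0,.05): print(a,(proj("scene",[w(q,cov(a,158,92)),w(q,cov(a,158,92,12)),w(q,cov(a,158,-92,12))])-[290,145])*5)
print("btn",(proj("scene",[w(q,[PX,-103.5,88]),w(q,[PX-33,-103.5,105])])-[290,145])*5)
```

```text
2 17.52 0.41 0.07
4 18.07 -1.01 -0.15
7 18.59 -0.51 -0.46
12 19.16 0.52 0.12
40 20.01 0.94 -0.04
22.5417
0 [[181.33813588 269.42922659]
 [181.73655817 254.41564017]
 [365.46843663 180.72487359]]
0.05 [[181.4133586  259.45774671]
 [181.24363669 244.07106358]
 [365.38893797 170.92237356]]
btn [[300.87285444 133.20243363]
 [332.24226997 127.40111574]]
```

View pics/m5.png

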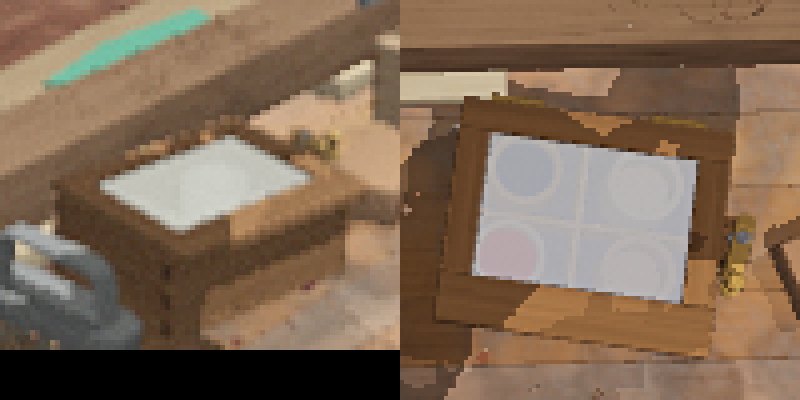

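The cover looks shut, with its lip corner at about (180,250). The gripper is not in view where I expected it, so I'll check the state.

Run:
```python
from plan import *; from bench import *
o=get_obs(); print(o["t"],o["tool_pos"],o["joints"],o["opening"],R.from_quat(o["eef_rot"][[1,2,3,0]]).as_matrix().round(2).tolist())
P,qq=bpose(0,15,z=200,sg=-1);print(P,f,(proj("scene",P)),proj("top",P))
for m,z in(((415,175.5),88),((413.75,186),105)):
    from scipy.optimize import least_squares
    v=least_squares(lambda v:proj("top",[v[0],v[1],z])[0]-m,[580,-200]).x-q[:2];print(v@f[:2],v@l[:2])
```

```text
22.5417 [ 523.9863683  -216.90957169  199.82920212] [-5.15644055e-01  2.67787338e-01  1.53069327e+00  7.07822208e-04
  1.34414650e+00 -3.62567242e-01] 0.004552542244991047 [[0.15, 0.99, -0.0], [0.99, -0.15, 0.0], [0.0, -0.0, -1.0]]
[ 525.09419104 -218.31477035  200.        ] [ 0.98820775 -0.15311905  0.        ] [[363.20289554 145.46217846]] [[437.09650564 181.06728642]]
-6.550567188744789 -103.67048591327578
-38.19691338151974 -99.58784794751465
```

The tool is where it should be, just outside the crop. Measured button: pivot x ≈ −5.5, knob ≈ −38. Now I'll push it round.

```bash
sed -i 's/^PX=.*/PX=-5.5/' plan.py
python3 - <<'E'
from plan import *; from bench import *; import cv2
P,o=bpose(0,15,z=200,sg=-1); servo_line(P,60,o)
P,o=bpose(0,15,z=94,sg=-1); servo_line(P,100,o)
f0=get_obs()["force"]
for th in(0,.2,.4,.6,.8,1.,1.2,1.35,1.45):
    P,o=bpose(th,0,z=94,sg=-1); servo_line(P,30,o); ob=get_obs(); d=ob["force"]-f0; print(th,round(ob["t"],2),(d@f).round(2),(d@l).round(2),d[2].round(2))
P,o=bpose(1.45,25,z=94,sg=-1);servo_line(P,80)
P[2]=230;servo_line(P,150)
movej([-1.2,.2,1.5,0,1.36,-.1])
y=grab_frame("top");x=grab_frame("scene");print(get_obs()["t"])
A=cv2.resize(x[145:215,290:370],(400,350),interpolation=3);B=cv2.resize(y[116:216,330:430],(400,400),interpolation=3);A=cv2.copyMakeBorder(A,0,50,0,0,0)
cv2.imwrite("pics/m6.png",np.hstack([A,B])[:,:,::-1])
E
```

```text
0 24.65 0.19 0.08 -0.07
0.2 25.03 0.28 0.94 0.15
0.4 25.42 -0.6 1.44 0.15
0.6 25.8 -0.7 0.95 1.23
0.8 26.18 0.45 0.81 0.35
1.0 26.57 0.07 1.3 -0.17
1.2 26.95 -0.21 1.66 0.24
1.35 27.27 0.08 0.95 -0.4
1.45 27.54 0.42 0.49 0.14
30.725
```

View pics/m6.png

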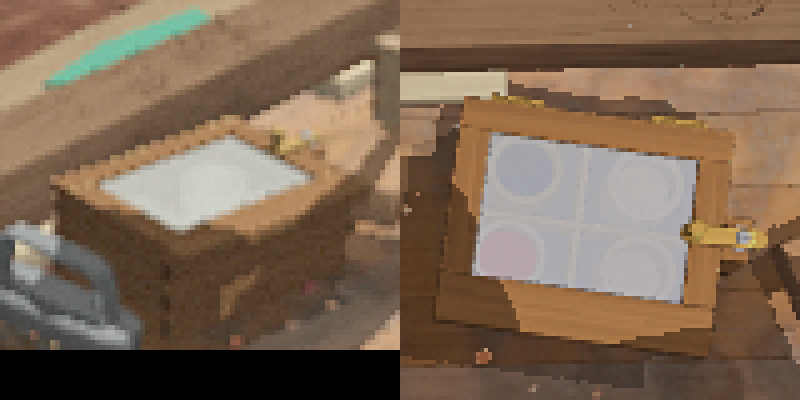

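The button bar runs from (765,240) to its knob end at (688,231), within about 0.05 rad of square across the cover's edge. The cover is shut and the arm is clear, so I'm handing in.

```bash
python3 -c "
from bench import *
print(hand_in())"
```

```text
the job is handed in; nothing more can be done
None
```

The cover lies shut after being let down on a finger, the turn button lies square across its edge, and the job was handed in at about 31 s; no verdict came back from the judge.

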